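Refill the strip feeder and put it back in service

TASK

Refill the strip feeder: draw its rail right out by the red handle, take the pale empty strip out of the channel and leave it in the blue returns tray, lay every amber strip from the mat end to end flat in the channel, and only then push the rail fully home so that the spring follower presses on the strips. Also raise the feeder's stiff-hinged folding screen to about 60 degrees so that it can be read, and leave it standing there. Do not push the jars, canister and other things on the bench about.

Things in the scene. Friction and masses are not known exactly. Their poses are not given: they have to be found in the camera images.
- feeder: Fixed strip feeder. Origin on the table under the channel's centre line. Grey base plate, top 22 mm above the table, feeder x -45 to 45, y -150 to 120 mm. On it the open-topped channel along feeder y at x = 0; the plate's top is its floor. Behind it a white housing, 40 mm high, x 46 to 146, y -140 to 80 mm, with the folding screen. The rail draws out toward +y.
- channel_stop (a point): Middle of the channel floor at the inner face of the blue end stop (20 mm tall, feeder y = -130 mm; axes as the feeder's). Strips lie end to end from here toward +y; four take 176 mm. Aluminium walls: 23 mm apart, flaring at the top to 33 mm over the outside, 8 mm above the floor, so the upper 12 mm of a loaded strip stand clear.
- rail (a joint): Draw of the steel rail that closes the channel's +y end, in m: 0 = fully home (closed), 0.125 = fully drawn out toward feeder +y. It is stiff (about 7 N) and stays where it is left, also against the follower's spring.
- rail_grip (a point): Grip point of the rail's upright red handle, 10 mm below its top. The handle is a plate 30 mm wide (feeder x), 14 mm thick (feeder y), its top 78 mm above the table; it stands free on all sides above 42 mm over the table (below are the rail and a thin rod). Closing takes up to about 12 N.
- follower (a joint): Compression of the black spring follower that rides ahead of the rail in the channel, m: 0 = sprung forward (toward the stop), 0.106 = fully back. Spring 1.5 N at 0, 4 N at 0.1. With the rail home its free face is 76 mm from the stop (two strips push it back 12 mm, four 100 mm); with the rail fully out, 201 mm from the stop.
- follower_face (a point): Middle of the follower's face that presses on the last strip.
- screen (a joint): Angle of the folding screen in rad: 0 = lying flat on the housing, growing as its far edge (feeder +x) is raised; limit 1.6. Its hinge is stiff (0.4 N m) and stays at whatever angle it is left.
- screen_bar (a point): Middle of the steel lifting bar along the screen's far edge: round, 8 mm thick, straight along feeder y for 84 mm, carried 38 mm clear of the black panel's edge by an arm at each end, so fingers pass on both sides. It lies 130 mm from the hinge line. When flat it is 48 mm above the table, beyond the housing, with free air under it.
- screen_hinge (a point): Middle of the screen's hinge line, which runs along feeder y, at the screen's robot-side edge, 48 mm above the table. The screen panel is 92 x 120 x 10 mm.
- strip1_mid (a point): Centre of a full strip (may be absent): a rigid amber bar with grey ends and blue bands, 44 x 20 x 20 mm, long along its x axis, about 30 g; any of its four long sides may be down and either end first. It starts lying on the thin black mat (3 mm).
- strip2_mid (a point): Centre of a full strip (may be absent): a rigid amber bar with grey ends and blue bands, 44 x 20 x 20 mm, long along its x axis, about 30 g; any of its four long sides may be down and either end first. It starts lying on the thin black mat (3 mm).
- strip3_mid (a point): Centre of a full strip (may be absent): a rigid amber bar with grey ends and blue bands, 44 x 20 x 20 mm, long along its x axis, about 30 g; any of its four long sides may be down and either end first. It starts lying on the thin black mat (3 mm).
- strip4_mid (a point): Centre of a full strip (may be absent): a rigid amber bar with grey ends and blue bands, 44 x 20 x 20 mm, long along its x axis, about 30 g; any of its four long sides may be down and either end first. It starts lying on the thin black mat (3 mm).
- spent_mid (a point): Centre of the empty strip: a pale grey-white bar of the same size and shape (44 x 20 x 20 mm, long along its x axis). It starts lying in the channel near the stop.
- returns: Loose blue open returns tray, 120 (x) x 130 (y) x 30 mm high, walls and floor about 4 to 5 mm; origin under its centre.
- canister: Bystander: amber canister with grey lid, 60 x 50 x 71 mm; origin under its centre.
- pillbottle: Bystander: small amber jar on the mat among the strips, 36 mm across, 55 mm tall; origin under its centre.
- labelroll: Bystander: paper label roll lying flat, 56 mm across, 30 mm tall; origin under its centre.
- tub: Bystander: white tub with blue cap, 60 mm across, 75 mm tall; origin under its centre.
- clipbox: Bystander: small cardboard box 50 x 80 x 30 mm; origin under its centre.
- spatula: Bystander: counting spatula 180 mm long lying on the table.

How it is judged:
On the way, in this order (a step that is already met when the one before it is completed fails the run):
1. the rail is drawn out (more than 110 mm) (value of joint rail above 0.11 m), for 0.2 s.
2. every amber strip lies flat in the channel and the empty strip is out of it, with the rail still out (more than 60 mm) (x of strip1_mid in the frame of feeder between -0.004 and 0.004 m and y of strip1_mid in the frame of feeder between -0.115 and 0.06 m and z of strip1_mid in the frame of feeder between 0.027 and 0.037 m and angle between the x axis of each of strip1_mid, strip2_mid, strip3_mid, strip4_mid and the y axis of feeder, either way round below 0.12 rad and x of strip2_mid in the frame of feeder between -0.004 and 0.004 m and y of strip2_mid in the frame of feeder between -0.115 and 0.06 m and z of strip2_mid in the frame of feeder between 0.027 and 0.037 m and x of strip3_mid in the frame of feeder between -0.004 and 0.004 m and y of strip3_mid in the frame of feeder between -0.115 and 0.06 m and z of strip3_mid in the frame of feeder between 0.027 and 0.037 m and x of strip4_mid in the frame of feeder between -0.004 and 0.004 m and y of strip4_mid in the frame of feeder between -0.115 and 0.06 m and z of strip4_mid in the frame of feeder between 0.027 and 0.037 m and value of joint rail above 0.06 m and horizontal distance between spent_mid and channel_stop above 0.12 m), for 0.2 s.
3. the rail is fully home and the follower is pressed back by the strips (value of joint rail below 0.005 m and value of joint follower above 0.006 m), for 0.2 s.
At the end, for the whole second after the job is handed in: all amber strips present lie flat and straight in the channel (within 4 mm of its centre line, 0.12 rad); rail home within 5 mm, follower pressed back 6 mm or more; empty strip in the upright returns tray; screen at 53 to 67 degrees; all at rest (all of step 3 and x of strip1_mid in the frame of feeder between -0.004 and 0.004 m and y of strip1_mid in the frame of feeder between -0.115 and 0.06 m and z of strip1_mid in the frame of feeder between 0.027 and 0.037 m and angle between the x axis of each of strip1_mid, strip2_mid, strip3_mid, strip4_mid and the y axis of feeder, either way round below 0.12 rad and x of strip2_mid in the frame of feeder between -0.004 and 0.004 m and y of strip2_mid in the frame of feeder between -0.115 and 0.06 m and z of strip2_mid in the frame of feeder between 0.027 and 0.037 m and x of strip3_mid in the frame of feeder between -0.004 and 0.004 m and y of strip3_mid in the frame of feeder between -0.115 and 0.06 m and z of strip3_mid in the frame of feeder between 0.027 and 0.037 m and x of strip4_mid in the frame of feeder between -0.004 and 0.004 m and y of strip4_mid in the frame of feeder between -0.115 and 0.06 m and z of strip4_mid in the frame of feeder between 0.027 and 0.037 m and x of spent_mid in the frame of returns between -0.058 and 0.058 m and y of spent_mid in the frame of returns between -0.063 and 0.063 m and z of spent_mid in the frame of returns between 0.005 and 0.035 m and angle between returns's own z axis and vertical below 0.15 rad and value of joint screen between 0.92 and 1.17 rad and linear speed of returns below 0.02 m/s and velocity of joint screen below 0.02 rad/s); the robot touches nothing.
It fails at once if a bystander on the bench is pushed more than 5 cm (distance of any of canister, pillbottle, labelroll, tub, clipbox, spatula from where it was at the start of the episode above 0.05 m).
Of strip1, strip2, strip3, strip4 only 2 to 4 are there at a start; the rules pass over those that are not, and their reading is None.
At some moment in a run one of returns, strip1, strip2, strip3, strip4 may be knocked a few centimetres aside while the robot is not near it.
Once in a run the grip may slacken for a moment while it holds something.
It also fails if it takes over 210 s, if anything falls off the work surface, if the arm or the gripper's body presses on something with over 40 N, if the wrist force passes 120 N, or if a joint passes its speed limit or range.

ROBOT

A 6-joint arm with a two-finger parallel gripper is mounted at the origin on the work surface. World frame = base frame: x ahead of the robot, y to its left, z up, the work surface at z = 0. Lengths are in m, angles in rad, forces in N, time in s.
With the tool pointing down it reaches from about 0.2 to 0.875 m from the base axis. Payload 3.4 kg.
Tool frame: the origin (TCP) lies at the very end of the fingers, on their centre line; the grasp point (between the pads) lies arm.grip_point_offset behind it (arm.grip_point_offset is the distance from the TCP to the grasp point, in m); z points along the fingers, y is the direction in which the jaws open and shut (so a half turn about z gives the same grasp; the last joint's range is limited). The gripper opens to 94 mm and grips with 3 to 60 N. Pads are 16 mm wide; open, the fingers measure 119 mm over their backs; the gripper's body (75 mm by 177 mm) begins 78 mm behind the grasp point.
Start: joints at [1.179, 0.276, 1.505, -0, 1.361, -0.121], TCP at [0.154, 0.554, 0.205] pointing down, gripper open.
Joint ranges: [-2.89, 2.89], [-0.75, 2.08], [0.22, 2.7], [-1.18, 4.32], [0.11, 2.71], [-2.7, 2.7]. Speed limits (rad/s): [2.57, 2.57, 3.14, 3.14, 3.14, 3.14].

INTERFACE

Orientations are given as a unit quaternion [w, x, y, z].
In Python, from plant import arm, snapshot gives the robot as it stands. The module is installed in compiled form; this text tells all that it offers.
- The arm moves only by the tool play_rows, never from a script. Its argument "moves" is a list of rows, each a list of 3 entries, a list of its own where there are three numbers: the shift along the tool's x, y, z in mm, then the turn about the tool's z in rad, then the closure, from -1 (fully open) to 1 (shut). A call has 1 to 5 rows; each row shifts and turns the commanded pose from where the row before left it, along the tool's axes as they then stand; what a row does not reach is not made up. A row lasts 1/10 s, in which the tool goes at most 50 mm and 8.59 degrees, less where a joint would pass 70% of its speed; a pose out of reach is approached as far as the arm can. A call with a gripper value outside its range is refused whole. The fingers move at their own pace and stop on an object; "squeeze" is the grip in N (left out, the last holds). Time passes only in rows, so rows that do not move let the fingers close. It gives the time, the measured TCP pose, the force and the opening at its end, in the units of the state.
- arm.get_state(): the state, without advancing time (a new reading comes with each control period).
- snapshot(name): name is "scene" or "top" or "wrist"; returns a dict with "color" (400x640x3 uint8, red, green, blue), "depth" (400x640 float32, m along the optical axis (not along the pixel's ray), 0 where there is no reading), "fx", "fy", "cx", "cy" (pixels), "extrinsics" (4x4, takes a point from world to camera coordinates). Camera axes: x right, y down, z forward; pixel columns grow to the right and rows downward; lengths in m; the calibration is good to about 2 mm. A picture is of the moment at which its call begins.
- arm.finish_job(): hands the job in, once; it reports no verdict.
The state is a dict: "clock": time; "joints": joint angles; "joint_vel": joint speeds; "joint_efforts": joint torques, N m; "ee_pos": TCP position; "orientation": TCP orientation; "ft_force": force on the tool from outside, world axes, zero at the start; "torque": the same for the moment, N m; "width": opening from 0.0 (shut) to 1.0 (fully open).
Only numpy, scipy, OpenCV 4.12 (cv2) and the standard library are available. Lean on these libraries where they do the work, as an engineer would, in place of code of your own. Each camera call takes 0.05 s, during which the arm holds its last target. There are 200 camera calls.

## Working session

There is one attempt and no reset: what is moved stays moved. The work goes in short steps, Python scripts to look and compute and a tool call to move; the robot and the scene stay as the last step left them, time stands still between calls to the robot, and variables do not carry over. Pictures are saved under pics/ and viewed, about 12 in all and at most 16, crops included, and the job is handed in when it is done.

Besides the shell and the picture viewer there is one more tool, called after ">>>" as name([rows], argument=value, ...), one row to a line, values as JSON. play_rows: Moves the arm, as the interface text tells. Its arguments: {"type":"object","properties":{"moves":{"type":"array"},"squeeze":{"type":"number"}},"required":["moves"]}

```bash
mkdir -p pics; cat > h.py <<'E'
import numpy as np, cv2
from plant import arm, snapshot
from scipy.spatial.transform import Rotation as R
def snap(n,f=None):
    s=snapshot(n)
    if f: cv2.imwrite('pics/'+f,s['color'][:,:,::-1]); np.savez('/tmp/'+f+'.npz',**s)
    return s
def load(f): return dict(np.load('/tmp/'+f+'.npz'))
def cloud(s):
    v,u=np.mgrid[0:400,0:640]; d=s['depth']
    p=np.stack([(u-s['cx'])/s['fx']*d,(v-s['cy'])/s['fy']*d,d],-1)
    T=np.linalg.inv(s['extrinsics']); return p@T[:3,:3].T+T[:3,3]
def ray(s,u,v,z):
    T=np.linalg.inv(s['extrinsics']); r=T[:3,:3]@np.array([(u-s['cx'])/s['fx'],(v-s['cy'])/s['fy'],1.]); c=T[:3,3]
    return c+r*(z-c[2])/r[2]
def proj(s,p):
    q=s['extrinsics']@np.append(p,1); return q[0]/q[2]*s['fx']+s['cx'],q[1]/q[2]*s['fy']+s['cy']
def tool():
    s=arm.get_state(); w,x,y,z=s['orientation']; return np.array(s['ee_pos']),R.from_quat([x,y,z,w]).as_matrix(),s
def to(p):   # shift in tool axes, mm
    e,M,s=tool(); return np.round(M.T@(np.array(p)-e)*1000,1)
E
python3 - <<'E'
from h import *
a=snap('top','top0.png');snap('scene','scene0.png')
e,M,s=tool();print(s,M,arm.grip_point_offset,a['extrinsics'])
E
```

```text
{'clock': 0.1, 'joints': array([ 1.17898672e+00,  2.76477282e-01,  1.50595831e+00,  5.02507214e-06,
        1.36068269e+00, -1.21023422e-01]), 'joint_vel': array([-0.00120902, -0.00052962, -0.0023936 ,  0.00038428, -0.00171212,
        0.0016278 ]), 'joint_efforts': array([ 8.17609744e-04, -4.05453944e+01, -2.37780511e+01,  7.02276290e-02,
        2.99162173e-02, -4.54678172e-05]), 'ee_pos': array([0.15363655, 0.5535929 , 0.20474151]), 'orientation': array([-1.95838405e-04,  1.34980300e-01,  9.90847989e-01, -7.37251169e-04]), 'ft_force': array([ 0.50783302, -0.19760914,  0.18249325]), 'torque': array([ 0.02587432, -0.00065191, -0.00637863]), 'width': 1.0019515796455198} [[-9.63560561e-01  2.67489628e-01 -5.87120947e-04]
 [ 2.67490206e-01  9.63559550e-01 -1.40813902e-03]
 [ 1.89063412e-04 -1.51387633e-03 -9.99998836e-01]] 0.0188 [[ 0.00534016 -0.99993126 -0.0104381   0.04272759]
 [-0.99881106 -0.0048278  -0.04850938  0.51895869]
 [ 0.04845565  0.01068474 -0.99876818  1.34357389]
 [ 0.          0.          0.          1.        ]]
```

View pics/top0.png

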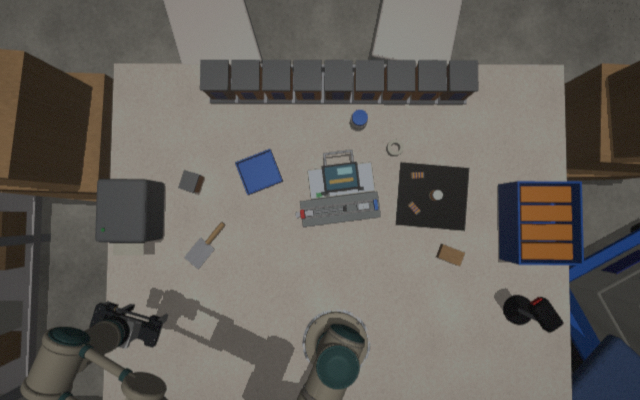

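View pics/scene0.png

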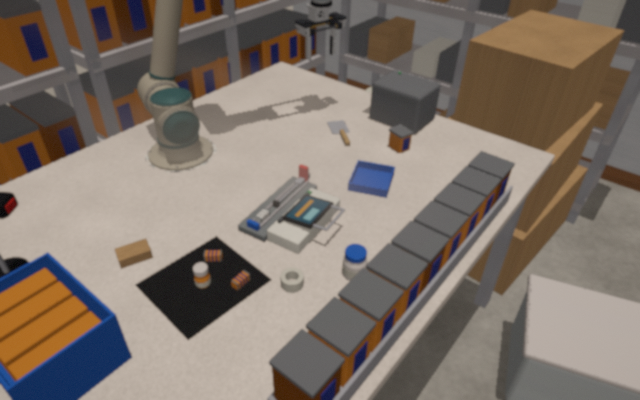

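```bash
python3 - <<'E'
from h import *
a=load('top0.png');im=a['color'][:,:,::-1]
c=cv2.resize(im[130:240,235:475],None,fx=3.3,fy=3.3,interpolation=cv2.INTER_CUBIC);cv2.imwrite('pics/c0.png',c)
hsv=cv2.cvtColor(im,cv2.COLOR_BGR2HSV);P=cloud(a)
def blobs(n,lo,hi,z,mn=4):
    m=cv2.inRange(hsv,lo,hi)
    k,l,st,ce=cv2.connectedComponentsWithStats(m)
    for i in range(1,k):
        x,y,w,h,A=st[i]
        if A>=mn and 140<x<480 and 110<y<270:
            r=cv2.minAreaRect(np.argwhere(l==i)[:,::-1].astype(np.float32))
            print(n,ce[i].round(1),A,ray(a,*ce[i],z).round(3),np.median(P[l==i],0).round(3),[np.round(q,1) for q in r])
blobs('red',(0,120,60),(8,255,255),.07); blobs('blue',(105,120,40),(125,255,255),.03,10); blobs('amber',(0,70,60),(20,255,255),.013)
E
```

```text
red [302.  213.6] 28 [0.441 0.118 0.07 ] [0.443 0.118 0.077] [array([301.9, 213.6]), array([7.4, 3.3]), np.float64(80.5)]
blue [259.2 172.1] 1158 [0.582 0.269 0.03 ] [0.585 0.274 0.004] [array([258.5, 171.6]), array([33.7, 37. ]), np.float64(68.7)]
blue [375.4 204.2] 28 [ 0.474 -0.129  0.03 ] [ 0.474 -0.126  0.041] [array([375.3, 204.4]), array([9.2, 2.8]), np.float64(80.5)]
amber [412.9 175. ] 16 [ 0.576 -0.26   0.013] [ 0.575 -0.259  0.022] [array([412.5, 175. ]), array([6., 3.]), np.float64(90.0)]
amber [417.6 175. ] 22 [ 0.576 -0.277  0.013] [ 0.575 -0.275  0.021] [array([417.5, 175. ]), array([6., 3.]), np.float64(90.0)]
amber [421.5 174.5] 12 [ 0.578 -0.29   0.013] [ 0.577 -0.289  0.023] [array([421.5, 174.5]), array([5., 1.]), np.float64(90.0)]
amber [198.9 183.9] 72 [0.541 0.481 0.013] [0.54  0.474 0.036] [array([199., 184.]), array([ 4.4, 15.8]), np.float64(18.4)]
amber [332.8 181.6] 5 [0.552 0.016 0.013] [0.55  0.016 0.06 ] [array([332.5, 181.5]), array([1.4, 2.8]), np.float64(45.0)]
amber [338.1 180.3] 7 [ 0.556 -0.002  0.013] [ 0.554 -0.     0.057] [array([338. , 180.5]), array([1., 4.]), np.float64(90.0)]
amber [431.6 195.2] 24 [ 0.506 -0.324  0.013] [ 0.504 -0.319  0.028] [array([431.9, 195.3]), array([10.4,  4.3]), np.float64(78.7)]
amber [414.  207.5] 51 [ 0.464 -0.263  0.013] [ 0.465 -0.263  0.021] [array([414. , 207.9]), array([11.3,  6.6]), np.float64(49.4)]
amber [301.8 213.7] 39 [0.44  0.123 0.013] [0.44  0.118 0.077] [array([302. , 213.5]), array([9., 4.]), np.float64(90.0)]
amber [214.6 232.9] 116 [0.372 0.423 0.013] [0.373 0.422 0.018] [array([214.4, 233. ]), array([ 4.7, 25. ]), np.float64(38.7)]
amber [450.8 254.8] 341 [ 0.302 -0.388  0.013] [ 0.304 -0.383  0.029] [array([450.6, 254.8]), array([24.4, 14.2]), np.float64(21.3)]
```

View pics/c0.png

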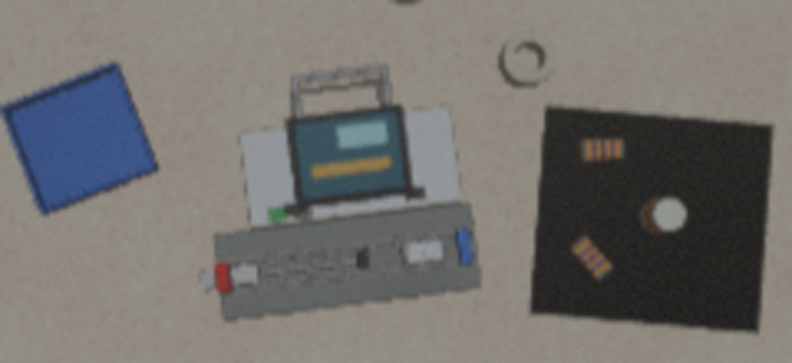

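>>> play_rows([
  [[0,0,-10],-0.13,-1],
  [[0,0,-10],-0.13,-1],
  [[0,0,-10],-0.135,-1],
  [[-18,-45,-7],0,-1],
  [[-18,-45,-7],0,-1],
])

```text
clock: 0.6
ee_pos: [0.2007, 0.4687, 0.2489]
orientation: [-0.0, -0.063, 0.998, -0.001]
ft_force: [0.9, -0.8, -0.2]
width: 1.001
```

>>> play_rows([
  [[-18,-45,-7],0,-1],
  [[-18,-45,-7],0,-1],
  [[-18,-45,-7],0,-1],
  [[-18,-45,-7],0,-1],
  [[-18,-45,-7],0,-1],
])

```text
clock: 1.1
ee_pos: [0.3181, 0.2553, 0.2846]
orientation: [0.0, -0.062, 0.998, 0.0]
ft_force: [1.3, 1.2, 0.4]
width: 1.003
```

>>> play_rows([
  [[-18,-45,-7],0,-1],
  [[-18,-45,-7],0,-1],
  [[-18,-45,-7],0,-1],
  [[-18,-45,-7],0,-1],
  [[-18,-45,-7],0,-1],
])

```text
clock: 1.6
ee_pos: [0.4353, 0.0431, 0.3196]
orientation: [0.0, -0.062, 0.998, 0.0]
ft_force: [1.2, 0.8, 0.4]
width: 1.0
```

```bash
python3 - <<'E'
from h import *
a=snap('wrist','w1.png');e,M,s=tool();print(e,M,s['joints'],s['ft_force'])
T=np.linalg.inv(a['extrinsics']);print(T,a['fx'])
E
```

```text
[0.44011032 0.03596044 0.32005583] [[-0.99306247 -0.11750578  0.00439575]
 [-0.11753672  0.99303941 -0.00760625]
 [-0.00347137 -0.00807014 -0.99996141]] [-0.06977761  0.02049491  1.53984123 -0.00728144  1.57634085 -1.75842795] [ 3.0824712  -3.78661312  1.57760381]
[[-1.22737788e-01  9.52184270e-01  2.79786616e-01  3.53241733e-01]
 [ 9.92438781e-01  1.17521406e-01  3.54116542e-02  3.31953659e-02]
 [ 8.37503702e-04  2.82017436e-01 -9.59408914e-01  4.98932703e-01]
 [ 0.00000000e+00  0.00000000e+00  0.00000000e+00  1.00000000e+00]] 303.15459841771127
```

View pics/w1.png

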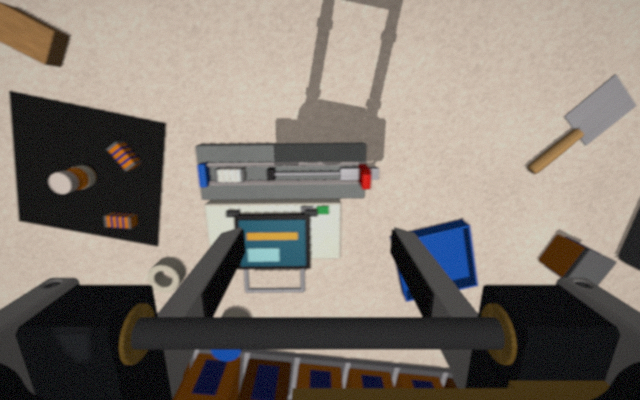

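```bash
cat >> h.py <<'E'
def blobs(s,n,lo,hi,z,mn=20,roi=(0,0,640,330)):
    im=s['color'][:,:,::-1];hsv=cv2.cvtColor(im,cv2.COLOR_BGR2HSV);P=cloud(s)
    m=cv2.inRange(hsv,lo,hi);q=np.zeros_like(m);x,y,X,Y=roi;q[y:Y,x:X]=m[y:Y,x:X]
    q=cv2.morphologyEx(q,cv2.MORPH_CLOSE,np.ones((5,5)))
    k,l,st,ce=cv2.connectedComponentsWithStats(q)
    for i in range(1,k):
        if st[i][4]<mn: continue
        b=cv2.boxPoints(cv2.minAreaRect(np.argwhere(l==i)[:,::-1].astype(np.float32)))
        w=np.array([ray(s,*c,z)[:2] for c in b])
        e=[w[1]-w[0],w[2]-w[1]];L=[np.linalg.norm(v) for v in e];j=int(np.argmax(L))
        print(n,ce[i].round(),st[i][4],'ctr',w.mean(0).round(4),'size',np.round([L[j],L[1-j]],4),'yaw',round(np.degrees(np.arctan2(e[j][1],e[j][0]))%180,1),'zmed',np.median(P[l==i],0).round(3))
E
python3 - <<'E'
from h import *
a=snap('wrist','w2.png')
blobs(a,'red',(0,150,80),(6,255,255),.077,roi=(340,150,400,200))
blobs(a,'blue',(105,120,40),(125,255,255),.041,roi=(180,140,240,200))
blobs(a,'tray',(105,120,40),(125,255,255),.0,200,roi=(380,210,500,310))
blobs(a,'amber',(0,70,60),(20,255,255),.023,roi=(100,130,150,235))
blobs(a,'spent',(0,0,150),(180,60,255),.042,roi=(212,160,262,190))
blobs(a,'plate',(0,0,40),(180,60,140),.022,1000,roi=(190,135,375,202))
P=cloud(a)
for n,x0,x1,y0,y1,z0,z1 in [('bar',.55,.75,-.1,.15,.044,.06)]:
    m=(P[...,0]>.62)&(P[...,0]<.70)&(P[...,1]>-.1)&(P[...,1]<.08)&(P[...,2]>.04)&(P[...,2]<.056)
    q=P[m]; print(m.sum(), q.min(0),q.max(0)) if m.any() else 0
    hi=m&(P[...,0]>q[:,0].max()-.02); c=np.argwhere(hi); print(len(c),c.min(0),c.max(0),P[hi].mean(0))
E
```

```text
red [373. 173.] 230 ctr [0.4382 0.113 ] size [0.0333 0.0154] yaw 10.0 zmed [0.439 0.114 0.078]
blue [211. 171.] 212 ctr [ 0.4731 -0.1267] size [0.0363 0.0152] yaw 9.3 zmed [ 0.473 -0.127  0.041]
tray [456. 249.] 3160 ctr [0.5888 0.2961] size [0.1379 0.1129] yaw 27.2 zmed [0.569 0.301 0.005]
amber [132. 153.] 496 ctr [ 0.4633 -0.2578] size [0.0437 0.0312] yaw 42.3 zmed [ 0.463 -0.26   0.022]
amber [129. 218.] 432 ctr [ 0.574  -0.2686] size [0.0521 0.0282] yaw 93.3 zmed [ 0.574 -0.271  0.022]
spent [236. 170.] 538 ctr [ 0.466 -0.084] size [0.0671 0.0329] yaw 96.8 zmed [ 0.465 -0.09   0.041]
plate [292. 167.] 9303 ctr [ 0.4572 -0.0094] size [0.264  0.1042] yaw 97.5 zmed [ 0.452 -0.003  0.022]Traceback (most recent call last):
  File "<stdin>", line 13, in <module>
    return umr_maximum(a, axis, None, out, keepdims, initial, where)
ValueError: zero-size array to reduction operation maximum which has no identity
```

```bash
python3 - <<'E'
from h import *
e,M,s=tool();print(e,M[:2,1],to([.439,.114,.049]))
E
```

```text
[0.43795449 0.03990278 0.31942644] [-0.11630906  0.99320866] [ -9.3  74.3 270.2]
```

>>> play_rows([
  [[-5,37,40],-0.02,-0.2],
  [[-4,37,40],0,-0.2],
  [[0,0,40],0,-0.2],
  [[0,0,40],0,-0.2],
  [[0,0,40],0,-0.2],
])

```text
clock: 2.2
ee_pos: [0.4331, 0.1143, 0.1247]
orientation: [-0.0, -0.073, 0.997, 0.0]
ft_force: [0.5, 0.0, -0.9]
width: 0.617
```

>>> play_rows([
  [[0,0,0],0,-0.2],
  [[0,0,0],0,-0.2],
])

```text
clock: 2.4
ee_pos: [0.4338, 0.1137, 0.1265]
orientation: [-0.001, -0.072, 0.997, 0.0]
ft_force: [-0.2, -0.1, 0.7]
width: 0.604
```

```bash
python3 - <<'E'
from h import *
a=snap('wrist','w3.png')
e,M,s=tool();print(e,M[:2,1],s['width'])
blobs(a,'red',(0,150,80),(6,255,255),.078,60)
E
```

```text
[0.43516461 0.11364084 0.12772693] [-0.14407943  0.98956611] 0.6017444743861841
red [319. 217.] 684 ctr [0.435  0.1152] size [0.0399 0.0117] yaw 8.7 zmed [0.434 0.116 0.078]
```

View pics/w3.png

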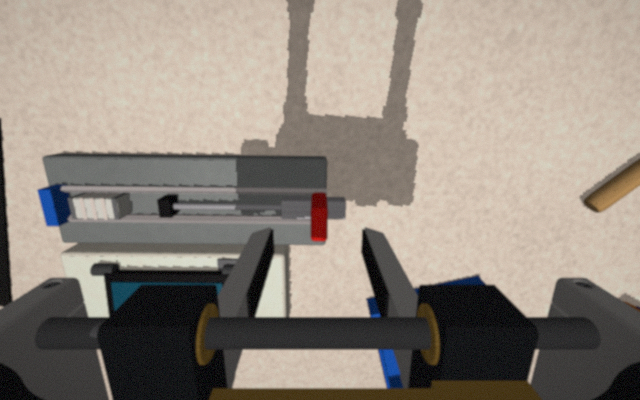

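>>> play_rows([
  [[0,1,26],0,-0.2],
  [[0,0,26],0,-0.2],
  [[0,0,26],0,-0.2],
  [[0,0,0],0,-0.2],
  [[0,0,0],0,1],
], squeeze=40)

```text
clock: 2.95
ee_pos: [0.4357, 0.1144, 0.05]
orientation: [0.001, -0.072, 0.997, 0.0]
ft_force: [0.3, 0.0, 1.0]
width: 0.548
```

>>> play_rows([
  [[0,0,0],0,1],
  [[0,0,0],0,1],
  [[0,0,0],0,1],
  [[0,0,0],0,1],
  [[0,5,0],0,1],
])

```text
clock: 3.45
ee_pos: [0.4338, 0.1178, 0.0487]
orientation: [0.0, -0.072, 0.997, -0.001]
ft_force: [1.0, -8.2, 2.0]
width: 0.148
```

```bash
python3 - <<'E'
from h import *
e,M,s=tool();print(e,M[:2,1],s['width'],s['ft_force'])
E
```

```text
[0.43381457 0.1177719  0.04866668] [-0.14430405  0.98952975] 0.1478403262379353 [ 0.96327063 -8.19529848  1.96880213]
```

Gripped (14 mm); draw.

>>> play_rows([
  [[0,15,0],0,1],
  [[0,15,0],0,1],
  [[0,15,0],0,1],
  [[0,15,0],0,1],
  [[0,15,0],0,1],
])

```text
clock: 3.95
ee_pos: [0.4238, 0.1917, 0.0486]
orientation: [0.001, -0.073, 0.997, -0.002]
ft_force: [3.8, -8.5, 1.2]
width: 0.143
```

>>> play_rows([
  [[0,15,0],0,1],
  [[0,15,0],0,1],
  [[0,10,0],0,1],
  [[0,3,0],0,1],
  [[0,0,0],0,1],
])

```text
clock: 4.45
ee_pos: [0.4195, 0.2218, 0.0483]
orientation: [0.001, -0.079, 0.997, -0.014]
ft_force: [12.5, -44.6, 5.1]
width: 0.146
```

```bash
python3 - <<'E'
from h import *
e,M,s=tool();print(e,M[:2,1],s['width'],s['ft_force'])
E
```

```text
[0.41953852 0.22181061 0.04834192] [-0.15697572  0.98718433] 0.1461116142001284 [ 12.45042943 -44.59418252   5.06236317]
```

>>> play_rows([
  [[0,-6,0],0,1],
  [[0,-6,0],0,1],
  [[0,0,0],0,1],
])

```text
clock: 4.75
ee_pos: [0.4197, 0.2215, 0.0486]
orientation: [0.001, -0.072, 0.997, -0.002]
ft_force: [3.8, -9.3, 1.1]
width: 0.149
```

```bash
python3 - <<'E'
from h import *
e,M,s=tool();print(e,M[:2,1],s['width'],s['ft_force'])
snap('wrist','w4.png')
E
```

```text
[0.41974021 0.22152827 0.04863504] [-0.14410733  0.98955384] 0.14909752494332423 [ 3.83028374 -9.32637048  1.08361256]
```

View pics/w4.png

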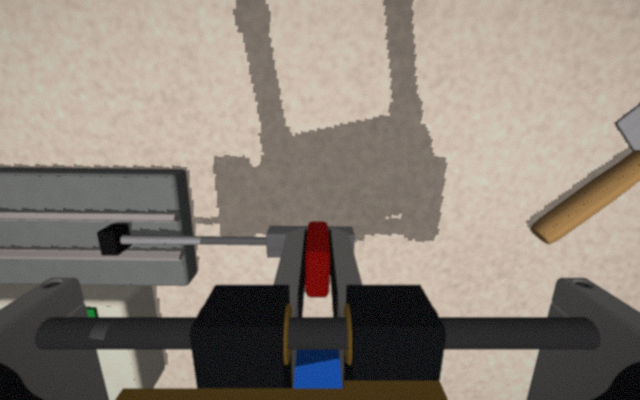

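```bash
python3 - <<'E'
from h import *
fy=np.array([-.139,.990]);st=np.array([.473,-.127])
for f,roi in(('w3.png',(150,190,185,222)),('w4.png',(90,222,135,262))):
    s=load(f);P=cloud(s);g=s['color'].max(2);m=np.zeros_like(g,bool);x,y,X,Y=roi;m[y:Y,x:X]=g[y:Y,x:X]<55
    q=P[m];q=q[(q[:,2]>.024)];t=(q[:,:2]-st)@fy;print(f,len(q),np.percentile(t,[2,10,50,90,98]).round(4),np.percentile(q[:,2],[10,90]), np.median(q,0))
s=load('w3.png');P=cloud(s);hsv=cv2.cvtColor(s['color'],cv2.COLOR_RGB2HSV);m=cv2.inRange(hsv,(105,120,40),(125,255,255))>0;m[:,:30]=0;m[:,75:]=0
q=P[m];q=q[q[:,2]>.035];print(np.percentile((q[:,:2]-st)@fy,[2,50,98]),np.median(q,0))
E
```

```text
w3.png 346 [0.098  0.0994 0.1053 0.1086 0.1091] [0.02976203 0.04074524] [ 0.45767416 -0.02288367  0.03968956]
w4.png 742 [0.2053 0.2066 0.2132 0.2161 0.2166] [0.0286476  0.04052385] [0.44268863 0.08415237 0.0392035 ]
[-0.00754932  0.0007026   0.00431087] [ 0.47311604 -0.12635621  0.04152425]
```

>>> play_rows([
  [[0,0,0],0,-0.2],
  [[0,0,0],0,-0.2],
  [[0,0,0],0,-0.2],
  [[0,0,-40],0,-0.2],
  [[0,0,-40],0,-0.2],
])

```text
clock: 5.3
ee_pos: [0.4164, 0.2241, 0.1281]
orientation: [-0.002, -0.072, 0.997, -0.0]
ft_force: [1.8, -0.6, -0.2]
width: 0.535
```

>>> play_rows([
  [[0,0,-25],0.143,-0.2],
  [[0,0,0],0.143,-0.2],
  [[0,0,0],0.143,-0.2],
  [[0,0,0],0.143,-0.2],
  [[0,0,0],0.143,-0.2],
])

```text
clock: 5.8
ee_pos: [0.4175, 0.2245, 0.1532]
orientation: [-0.0, 0.284, 0.959, 0.0]
ft_force: [0.4, -0.7, 0.1]
width: 0.602
```

>>> play_rows([
  [[0,0,0],0.143,-0.2],
  [[0,0,0],0.143,-0.2],
  [[0,0,0],0.143,-0.2],
  [[0,0,0],0.143,-0.2],
  [[0,0,0],0.143,-0.2],
])

```text
clock: 6.3
ee_pos: [0.4174, 0.2245, 0.1531]
orientation: [-0.0, 0.602, 0.799, -0.0]
ft_force: [0.8, -0.4, -0.2]
width: 0.598
```

>>> play_rows([
  [[0,0,0],0.141,-0.2],
  [[-45,0,0],0,-0.2],
  [[-45,0,0],0,-0.2],
  [[-45,0,0],0,-0.2],
  [[-45,0,0],0,-0.2],
])

```text
clock: 6.8
ee_pos: [0.4436, 0.0451, 0.1533]
orientation: [-0.0, 0.654, 0.757, 0.0]
ft_force: [1.8, 1.0, -0.2]
width: 0.598
```

>>> play_rows([
  [[-45,0,0],0,-0.2],
  [[-45,0,0],0,-0.2],
  [[-43,0,0],0,-0.2],
  [[0,0,0],0,-0.2],
  [[0,0,0],0,-0.2],
])

```text
clock: 7.3
ee_pos: [0.4627, -0.0857, 0.1529]
orientation: [-0.001, 0.655, 0.755, 0.0]
ft_force: [-0.6, 0.5, 0.2]
width: 0.6
```

```bash
python3 - <<'E'
from h import *
a=snap('wrist','w5.png')
e,M,s=tool();print(e,M,s['width'],s['joints'],s['ft_force'])
blobs(a,'spent',(0,0,130),(180,60,255),.042,60,roi=(250,150,390,300))
E
```

```text
[ 0.46247607 -0.0848387   0.15293157] [[-1.43020752e-01  9.89719102e-01 -1.07893175e-03]
 [ 9.89718132e-01  1.43022377e-01  1.61848254e-03]
 [ 1.75615447e-03 -8.36361727e-04 -9.99998108e-01]] 0.6003148646703531 [-3.30558521e-01  1.57480551e-01  1.80189795e+00  1.27497756e-03
  1.18376027e+00 -4.74554501e-01] [ 0.30881036 -0.24871034  0.27994105]
spent [306. 230.] 8527 ctr [ 0.4605 -0.1196] size [0.1545 0.1165] yaw 101.0 zmed [ 0.46 -0.14  0.  ]
spent [379. 195.] 1233 ctr [ 0.5237 -0.0828] size [0.0994 0.0201] yaw 101.9 zmed [ 0.522 -0.079  0.04 ]
```

View pics/w5.png

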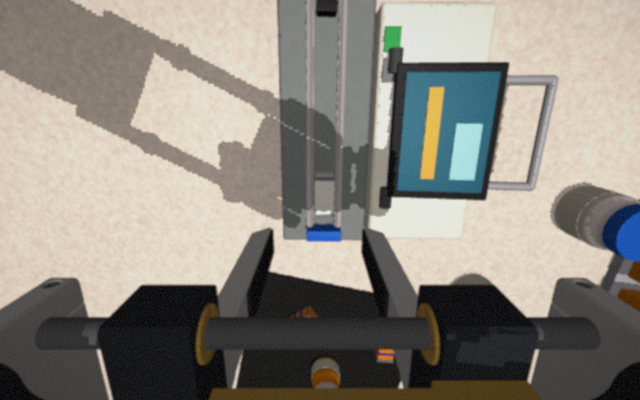

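```bash
cat >> h.py <<'E'
FY=np.array([-.146,.989]);FX=np.array([.989,.146]);S=np.array([.4722,-.122])
def inch(s,zmin=.037,zmax=.048,t0=.003,t1=.2,w=.02):
    "strip tops in the channel: (offset from S along FX, FY)"
    P=cloud(s);d=P[...,:2]-S;a=d@FX;t=d@FY
    m=(abs(a)<w)&(t>t0)&(t<t1)&(P[...,2]>zmin)&(P[...,2]<zmax);m[330:]=0
    if m.sum()<20: return print('none')
    k,l,st,ce=cv2.connectedComponentsWithStats(m.astype(np.uint8))
    for i in range(1,k):
        if st[i][4]<60: continue
        q=l==i; c=np.cov(a[q],t[q]); print('chan n',st[i][4],'px',ce[i].round(),'a',np.percentile(a[q],[3,50,97]).round(4),'t',np.percentile(t[q],[2,50,98]).round(4),'z',np.median(P[q][:,2]).round(4),'xy',((np.percentile(a[q],3)+np.percentile(a[q],97))/2*FX+(np.percentile(t[q],2)+np.percentile(t[q],98))/2*FY+S).round(4))
E
python3 - <<'E'
from h import *
a=load('w5.png');inch(a)
blobs(a,'stop',(105,120,40),(125,255,255),.042,60,roi=(295,220,355,250))
# channel walls: z profile across at t=.1
P=cloud(a);d=P[...,:2]-S;A=d@FX;t=d@FY
for t0 in (.06,.10,.14,.18):
    m=(abs(t-t0)<.008)&(P[...,2]>.027)&(P[...,2]<.036)&(abs(A)<.03);x=A[m];print(t0,m.sum(),np.percentile(x,[3,97]).round(4),x[x<0].mean().round(4),x[x>0].mean().round(4))
    m=(abs(t-t0)<.008)&(abs(P[...,2]-.022)<.004)&(abs(A)<.07);print('plate',np.percentile(A[m],[1,99]).round(4))
E
```

```text
chan n 866 px [324. 196.] a [-0.007   0.0021  0.0119] t [0.0131 0.0352 0.0555] z 0.0422 xy [ 0.4696 -0.0877]
stop [323. 233.] 493 ctr [ 0.4744 -0.1257] size [0.0339 0.0167] yaw 8.1 zmed [ 0.475 -0.126  0.042]
0.06 222 [-0.0149  0.0197] -0.0115 0.0151
plate [-0.0412  0.0487]
0.1 223 [-0.0143  0.0209] -0.0115 0.0179
plate [-0.0407  0.0491]
0.14 238 [-0.0137  0.0212] -0.011 0.0184
plate [-0.0402  0.0496]
0.18 267 [-0.0131  0.0214] -0.0106 0.0188
plate [-0.0401  0.0502]
```

>>> play_rows([
  [[-4,7,0],0.01,0.2],
  [[0,0,40],0,0.2],
  [[0,0,40],0,0.2],
  [[0,0,25],0,0.2],
  [[0,0,15],0,0.2],
])

```text
clock: 7.85
ee_pos: [0.4695, -0.0866, 0.0313]
orientation: [-0.002, 0.657, 0.754, -0.0]
ft_force: [-0.2, -0.1, 0.4]
width: 0.398
```

>>> play_rows([
  [[0,0,0],0,0.2],
  [[0,0,0],0,1],
  [[0,0,0],0,1],
  [[0,0,0],0,1],
  [[0,0,0],0,1],
], squeeze=15)

```text
clock: 8.35
ee_pos: [0.4712, -0.0887, 0.0344]
orientation: [0.001, 0.658, 0.753, 0.001]
ft_force: [0.0, 0.8, 4.2]
width: 0.211
```

```bash
python3 - <<'E'
from h import *
e,M,s=tool();print(e,M,s['width'],s['ft_force'])
E
```

```text
[ 0.47119945 -0.08865866  0.0344167 ] [[-1.33563934e-01  9.91038149e-01  2.01578016e-03]
 [ 9.91040075e-01  1.33564658e-01 -2.28176308e-04]
 [-4.95368413e-04  1.96724280e-03 -9.99997942e-01]] 0.21136197748721247 [0.01696399 0.75248283 4.18099433]
```

>>> play_rows([
  [[0,0,-20],0,1],
  [[0,0,-35],0,1],
  [[0,0,-40],0,1],
  [[0,0,-40],0,1],
  [[43,20,0],0,1],
])

```text
clock: 8.85
ee_pos: [0.4885, -0.0482, 0.1744]
orientation: [0.007, 0.661, 0.751, 0.002]
ft_force: [1.6, 0.1, 0.1]
width: 0.212
```

>>> play_rows([
  [[43,20,0],0,1],
  [[43,20,0],0,1],
  [[43,20,0],0,1],
  [[43,20,0],0,1],
  [[43,20,0],0,1],
])

```text
clock: 9.35
ee_pos: [0.5554, 0.1848, 0.1688]
orientation: [0.0, 0.658, 0.753, 0.0]
ft_force: [1.0, -0.7, -1.1]
width: 0.209
```

>>> play_rows([
  [[43,20,0],0,1],
  [[41,19,0],0,1],
  [[0,0,0],0,1],
  [[0,0,0],0,1],
])

```text
clock: 9.75
ee_pos: [0.5821, 0.2721, 0.1679]
orientation: [0.0, 0.657, 0.753, -0.0]
ft_force: [-1.1, -0.8, -1.8]
width: 0.211
```

```bash
python3 - <<'E'
from h import *
e,M,s=tool();print(e,s['width'],s['ft_force'])
a=snap('wrist','w6.png');P=cloud(a);hsv=cv2.cvtColor(a['color'],cv2.COLOR_RGB2HSV);m=cv2.inRange(hsv,(105,120,40),(125,255,255))>0;m&=(P[...,2]>.0)&(P[...,2]<.036)&(P[...,1]>.15)&(P[...,1]<.4)
q=P[m];print(len(q),q.min(0),q.max(0),cv2.minAreaRect(q[:,:2].astype(np.float32)))
b=snap('top','t2.png');P=cloud(b);hsv=cv2.cvtColor(b['color'],cv2.COLOR_RGB2HSV);m=cv2.inRange(hsv,(105,120,40),(125,255,255))>0;m[:,290:]=0;m[:,:220]=0
q=P[m];print(len(q),cv2.minAreaRect(q[:,:2].astype(np.float32)))
E
```

```text
[0.58212676 0.27205228 0.16792405] 0.2110457414203215 [-1.05447611 -0.76459659 -1.82154068]
10823 [0.50841187 0.18205125 0.00141301] [0.83857902 0.39999168 0.03599846] ((0.6735402941703796, 0.29052168130874634), (0.33014383912086487, 0.21794269979000092), 0.17531433701515198)
641 ((0.5209886431694031, 0.18249467015266418), (0.31061851978302, 0.11813382059335709), 45.028236389160156)
```

View pics/w6.png

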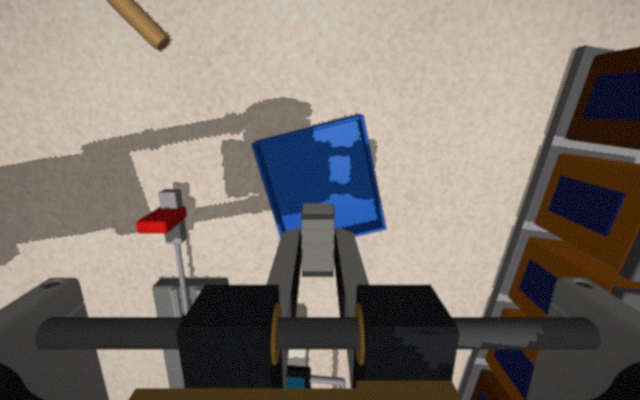

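```bash
python3 - <<'E'
from h import *
a=load('w6.png');print(ray(a,320,183,.03),proj(a,[.582,.272,.01]),[ray(a,*c,.03).round(3) for c in((252,142),(362,115),(385,228))])
E
```

```text
[0.58396805 0.2769241  0.03      ] (np.float64(317.57153475391027), np.float64(182.7213672322425)) [array([0.508, 0.311, 0.03 ]), array([0.616, 0.353, 0.03 ]), array([0.664, 0.235, 0.03 ])]
```

>>> play_rows([
  [[0,0,40],0,1],
  [[0,0,40],0,1],
  [[0,0,40],0,1],
  [[0,0,26],0,1],
  [[0,0,0],0,1],
])

```text
clock: 10.35
ee_pos: [0.5796, 0.2687, 0.0192]
orientation: [-0.002, 0.659, 0.752, -0.003]
ft_force: [-0.4, -0.3, -0.1]
width: 0.211
```

>>> play_rows([
  [[0,0,0],0,0.2],
  [[0,0,0],0,0.2],
  [[0,0,0],0,0.2],
  [[0,0,-30],0,0.2],
  [[0,0,-40],0,0.2],
])

```text
clock: 10.85
ee_pos: [0.5811, 0.2709, 0.0923]
orientation: [-0.001, 0.658, 0.753, -0.001]
ft_force: [0.2, -0.5, -0.9]
width: 0.403
```

>>> play_rows([
  [[0,0,-40],0,0.2],
  [[0,0,-35],0,0],
  [[-47,-12,0],0,0],
  [[-47,-12,0],0,0],
  [[-47,-12,0],0,0],
])

```text
clock: 11.35
ee_pos: [0.5657, 0.1259, 0.1693]
orientation: [0.001, 0.658, 0.753, 0.001]
ft_force: [0.9, -0.8, -0.3]
width: 0.498
```

>>> play_rows([
  [[-47,-12,0],0,0],
  [[-47,-12,0],0,0],
  [[-47,-12,0],0,0],
  [[-47,-12,0],0,0],
  [[-47,-12,0],0,0],
])

```text
clock: 11.85
ee_pos: [0.5374, -0.116, 0.169]
orientation: [0.001, 0.658, 0.753, 0.001]
ft_force: [1.4, 0.4, 0.5]
width: 0.5
```

>>> play_rows([
  [[-47,-12,0],0,0],
  [[-47,-12,0],0,0],
  [[0,0,0],0,0],
  [[0,0,0],0,0],
])

```text
clock: 12.25
ee_pos: [0.5262, -0.2113, 0.1683]
orientation: [0.001, 0.659, 0.752, 0.0]
ft_force: [-0.1, -0.0, 0.8]
width: 0.498
```

```bash
cat >> h.py <<'E'
def mat(s,z0=.015,z1=.03):
    "raised strip-size things on the mat, from the cloud"
    P=cloud(s);m=(P[...,2]>z0)&(P[...,2]<z1)&(P[...,1]<-.2)&(P[...,1]>-.45)&(P[...,0]>.4)&(P[...,0]<.68);m[330:]=0
    k,l,st,ce=cv2.connectedComponentsWithStats(m.astype(np.uint8))
    for i in range(1,k):
        if st[i][4]<150: continue
        q=P[l==i]; q=q[q[:,2]>.019]
        if len(q)<50: continue
        (c,w,an)=cv2.minAreaRect(q[:,:2].astype(np.float32)); an=an if w[0]>w[1] else an+90
        print('mat',st[i][4],'px',ce[i].round(),'c',np.round(c,4),'size',np.round(w,4),'yaw',round(an%180,1),'z',np.median(q[:,2]).round(4),'t*',to([*c,.0135]))
E
python3 - <<'E'
from h import *
e,M,s=tool();print(e,M[:2,1],s['width'],s['ft_force'],s['clock'])
a=snap('wrist','w7.png');mat(a)
b=snap('top','t3.png');cv2.imwrite('pics/c3.png',np.hstack([cv2.resize(b['color'][130:220,235:445,::-1],(400,172)),cv2.resize(a['color'][:,:,::-1],(400,250))[:172]]))
cv2.imwrite('pics/c3.png',np.vstack([a['color'][:,:,::-1],cv2.resize(b['color'][150:200,230:310,::-1],(320,200))[:, np.r_[0:320]].repeat(2,1)]))
E
```

```text
[ 0.52618626 -0.21134925  0.16827949] [0.99139845 0.13086922] 0.49845182208137173 [-0.09616429 -0.02899829  0.79895783] 12.25
mat 277 px [437. 203.] c [ 0.6605 -0.2131] size [0.0184 0.0399] yaw 153.9 z 0.0292 t* [-20.8 132.5 154.7]
mat 698 px [259. 221.] c [ 0.4646 -0.2632] size [0.0441 0.0206] yaw 41.6 z 0.0231 t* [-44.5 -68.3 154.5]
mat 404 px [350. 242.] c [ 0.5767 -0.2754] size [0.0199 0.0445] yaw 91.8 z 0.0231 t* [-71.5  41.2 154.6]
mat 246 px [291. 272.] c [ 0.5077 -0.3269] size [0.0357 0.0224] yaw 3.8 z 0.0253 t* [-113.3  -34.1  154.5]
```

View pics/c3.png

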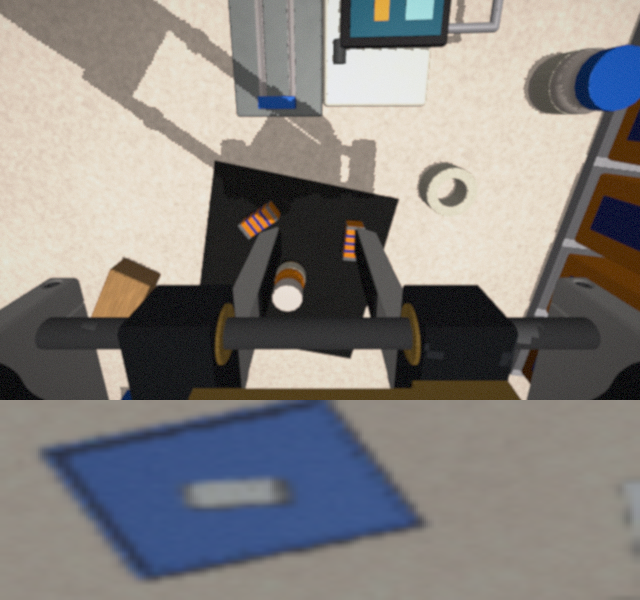

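>>> play_rows([
  [[-36,21,30],0,0],
  [[-36,20,30],0,0],
  [[0,0,0],0.1,0],
  [[0,0,40],0,0],
  [[0,0,30],0,0],
])

```text
clock: 12.85
ee_pos: [0.5762, -0.2728, 0.0377]
orientation: [0.0, 0.694, 0.72, 0.0]
ft_force: [0.3, -0.3, -0.3]
width: 0.5
```

>>> play_rows([
  [[0,0,15],0,0],
  [[0,0,9],0,0],
  [[0,0,0],0,0],
  [[0,0,0],0,1],
  [[0,0,0],0,1],
])

```text
clock: 13.35
ee_pos: [0.5765, -0.2749, 0.0161]
orientation: [0.001, 0.695, 0.719, 0.0]
ft_force: [0.8, 0.2, 0.1]
width: 0.364
```

>>> play_rows([
  [[0,0,0],0,1],
  [[0,0,0],0,1],
  [[0,0,0],0,1],
  [[0,0,-30],0,1],
  [[0,0,-40],0,1],
])

```text
clock: 13.85
ee_pos: [0.5735, -0.2738, 0.0831]
orientation: [-0.003, 0.695, 0.719, -0.001]
ft_force: [0.7, -0.3, 0.0]
width: 0.21
```

>>> play_rows([
  [[0,0,-40],0,1],
  [[0,0,0],-0.1,1],
  [[0,0,0],0,1],
  [[0,0,0],0,1],
])

```text
clock: 14.25
ee_pos: [0.5746, -0.2744, 0.1239]
orientation: [-0.001, 0.659, 0.752, -0.0]
ft_force: [-0.6, -0.3, 0.1]
width: 0.215
```

```bash
python3 - <<'E'
from h import *
e,M,s=tool();print(e,M[:2,1],s['width'],s['ft_force'],s['clock'],to([.4715,-.0962,.12]))
E
```

```text
[ 0.57456981 -0.27443778  0.12386707] [0.99131597 0.13149436] 0.2149640329485121 [-0.62390003 -0.26342976  0.08822105] 14.25 [190.2 -78.7   4.2]
```

>>> play_rows([
  [[38,-16,0],0,1],
  [[38,-16,0],0,1],
  [[38,-16,0],0,1],
  [[38,-16,0],0,1],
  [[38,-15,0],0,1],
])

```text
clock: 14.75
ee_pos: [0.4695, -0.0954, 0.1232]
orientation: [-0.002, 0.659, 0.752, -0.0]
ft_force: [0.3, 1.1, 0.5]
width: 0.212
```

>>> play_rows([
  [[0,0,10],0,1],
  [[0,0,10],0,1],
  [[0,0,10],0,1],
  [[0,0,10],0,1],
  [[0,0,0],0,1],
])

```text
clock: 15.25
ee_pos: [0.4708, -0.0974, 0.0825]
orientation: [-0.002, 0.659, 0.752, -0.001]
ft_force: [-1.0, -0.3, 0.0]
width: 0.21
```

```bash
python3 - <<'E'
from h import *
e,M,s=tool();print(e,M[:2,1],s['width'],s['ft_force'],s['clock'],to([.4715,-.0962,.034]))
a=snap('wrist','w8.png');P=cloud(a)
# wall centre line, world
d=P[...,:2]-S;A=d@FX;t=d@FY
for t0 in (.06,.09,.12,.15):
    m=(abs(t-t0)<.008)&(P[...,2]>.027)&(P[...,2]<.036)&(abs(A-.003)<.025)
    if m.sum()>30: q=np.percentile(A[m],[3,97]); print(t0,q.round(4),(S+q.mean()*FX+t0*FY).round(4))
m=(abs(A-.003)<.025)&(abs(t)<.1)&(P[...,2]>.058)&(P[...,2]<.11);m[330:]=0
q=P[m];print(len(q),np.percentile(q,[3,50,97],axis=0).round(4))
E
```

```text
[ 0.47084756 -0.09744926  0.08250132] [0.99121784 0.13219113] 0.2100816148283282 [-1.02980539 -0.28433343  0.04707029] 15.25 [ 1.1  1.  48.5]
0.06 [-0.0152  0.02  ] [ 0.4658 -0.0623]
0.09 [-0.0147  0.0205] [ 0.4619 -0.0326]
0.12 [-0.0144  0.021 ] [ 0.458  -0.0028]
0.15 [-0.0139  0.0215] [0.454  0.0269]
3180 [[ 0.4517 -0.1177  0.0775]
 [ 0.4704 -0.0902  0.0901]
 [ 0.4873 -0.0759  0.1078]]
```

View pics/w8.png

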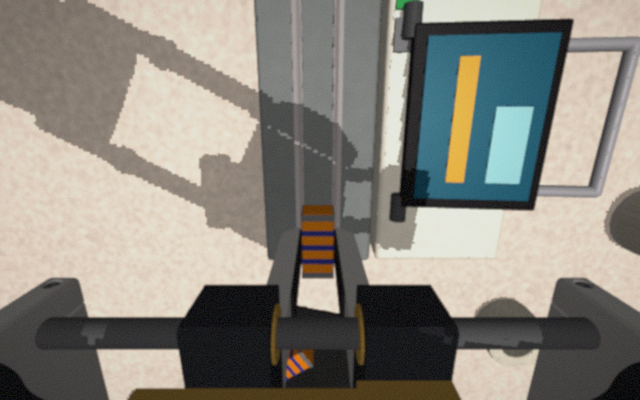

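>>> play_rows([
  [[1,0.5,20],0,1],
  [[0,0,15],0,1],
  [[0,0,8],0,1],
  [[0,0,5],0,1],
  [[0,0,0],0,1],
])

```text
clock: 15.8
ee_pos: [0.472, -0.0961, 0.0364]
orientation: [-0.0, 0.658, 0.753, -0.0]
ft_force: [-0.0, 0.5, 0.3]
width: 0.212
```

```bash
python3 - <<'E'
from h import *
e,M,s=tool();print(e,M[:2,1],s['width'],s['ft_force'],s['torque'])
E
```

```text
[ 0.47201166 -0.09611031  0.03636135] [0.9910772  0.13328802] 0.21167541181866936 [-0.00349143  0.46605565  0.26305999] [-0.05785805  0.02816624 -0.00055996]
```

>>> play_rows([
  [[0,0,2],0,1],
  [[0,0,0],0,1],
  [[0,0,0],0,0.2],
  [[0,0,0],0,0.2],
  [[0,0,0],0,0.2],
])

```text
clock: 16.3
ee_pos: [0.4725, -0.096, 0.035]
orientation: [0.0, 0.658, 0.753, 0.0]
ft_force: [0.1, 0.5, 0.1]
width: 0.39
```

>>> play_rows([
  [[0,0,-20],0,0.2],
  [[0,0,-35],0,0.2],
  [[0,0,-40],0,0.2],
  [[0,0,0],0,0.2],
  [[0,0,0],0,0.2],
])

```text
clock: 16.8
ee_pos: [0.4726, -0.0961, 0.1305]
orientation: [0.001, 0.658, 0.753, 0.001]
ft_force: [-0.2, 0.8, -0.7]
width: 0.398
```

```bash
python3 - <<'E'
from h import *
e,M,s=tool();print(e,M[:2,1],s['width'],s['ft_force'],s['torque'])
a=snap('wrist','w9.png');inch(a);mat(a)
E
```

```text
[ 0.47260846 -0.09611717  0.13045675] [0.99101676 0.13371862] 0.3982074967612486 [-0.18177584  0.7886735  -0.66883507] [-0.06855104  0.02870674 -0.00491491]
chan n 1012 px [317. 200.] a [-0.006   0.0036  0.013 ] t [0.004  0.0264 0.0467] z 0.0422 xy [ 0.472  -0.0964]
```

>>> play_rows([
  [[-41,-7.5,0],0,0.1],
  [[-41,-7.5,0],0,0.1],
  [[-41,-7.5,0],0,0.1],
  [[-41,-7.5,0],0,0.1],
  [[0,0,0],0.14,0.1],
])

```text
clock: 17.35
ee_pos: [0.4635, -0.2671, 0.1275]
orientation: [-0.0, 0.712, 0.702, -0.001]
ft_force: [0.8, 1.5, 0.3]
width: 0.454
```

>>> play_rows([
  [[0,0,0],0.14,0.1],
  [[0,0,0],0.14,0.1],
  [[0,0,0],0.14,0.1],
  [[0,0,0],0.14,0.1],
  [[0,0,0],0.14,0.1],
])

```text
clock: 17.85
ee_pos: [0.463, -0.2617, 0.1274]
orientation: [-0.002, 0.909, 0.416, -0.001]
ft_force: [-0.3, -0.0, -0.8]
width: 0.448
```

>>> play_rows([
  [[0,0,0],0.137,0.1],
  [[0,0,0],0,0.1],
  [[0,0,0],0,0.1],
])

```text
clock: 18.15
ee_pos: [0.4635, -0.2619, 0.1283]
orientation: [-0.001, 0.934, 0.357, -0.001]
ft_force: [0.1, -0.8, 0.0]
width: 0.448
```

```bash
python3 - <<'E'
from h import *
e,M,s=tool();print(e,M[:2,1],np.degrees(np.arctan2(M[1,1],M[0,1])),s['width'],s['joints'])
a=snap('wrist','w10.png');mat(a)
E
```

```text
[ 0.46347695 -0.26194529  0.128251  ] [ 0.66735471 -0.74473477] -48.13657243455619 0.4484348130652485 [-6.45210732e-01  2.70001385e-01  1.71592116e+00  9.06831659e-05
  1.15850159e+00  1.94893840e-01]
mat 923 px [320. 194.] c [ 0.4646 -0.2634] size [0.0436 0.02  ] yaw 41.4 z 0.0231 t* [-1.00e-01  1.90e+00  1.15e+02]
mat 309 px [396. 201.] c [ 0.5095 -0.3272] size [0.022  0.0366] yaw 169.2 z 0.0259 t* [ -9.2  79.4 114.9]
```

>>> play_rows([
  [[0,2,40],0,0.1],
  [[0,0,40],0,0.1],
  [[0,0,22],0,0.1],
  [[0,0,11],0,0.1],
  [[0,0,0],0,0.1],
])

```text
clock: 18.7
ee_pos: [0.4646, -0.2633, 0.0152]
orientation: [-0.001, 0.934, 0.356, -0.001]
ft_force: [-0.4, 0.3, -0.1]
width: 0.45
```

>>> play_rows([
  [[0,0,0],0,1],
  [[0,0,0],0,1],
  [[0,0,0],0,1],
  [[0,0,0],0,1],
  [[0,0,-20],0,1],
])

```text
clock: 19.2
ee_pos: [0.4641, -0.263, 0.0355]
orientation: [-0.002, 0.934, 0.356, -0.001]
ft_force: [0.3, -0.7, -0.1]
width: 0.203
```

>>> play_rows([
  [[0,0,-40],0,1],
  [[0,0,-40],0,1],
  [[0,0,-13],-0.14,1],
  [[0,0,0],-0.14,1],
  [[0,0,0],-0.14,1],
])

```text
clock: 19.7
ee_pos: [0.466, -0.2643, 0.131]
orientation: [0.001, 0.838, 0.545, 0.001]
ft_force: [-0.5, -0.5, -0.6]
width: 0.213
```

>>> play_rows([
  [[0,0,0],-0.14,1],
  [[0,0,0],-0.14,1],
  [[0,0,0],-0.14,1],
  [[0,0,0],-0.133,1],
  [[0,0,0],0,1],
])

```text
clock: 20.2
ee_pos: [0.4655, -0.264, 0.13]
orientation: [0.0, 0.66, 0.752, 0.0]
ft_force: [0.4, -0.1, 0.5]
width: 0.207
```

```bash
python3 - <<'E'
from h import *
e,M,s=tool();print(e,M[:2,1],np.degrees(np.arctan2(M[1,1],M[0,1])),s['width'],to([.4641,-.0475,.08]))
E
```

```text
[ 0.46551646 -0.26398747  0.1299585 ] [0.99157573 0.12952773] 7.44230316204137 0.2071007641698716 [214.9  26.6  49.9]
```

>>> play_rows([
  [[43,5.3,0],0,1],
  [[43,5.3,0],0,1],
  [[43,5.3,0],0,1],
  [[43,5.3,0],0,1],
  [[43,5.3,0],0,1],
])

```text
clock: 20.7
ee_pos: [0.4638, -0.0458, 0.13]
orientation: [0.0, 0.661, 0.75, 0.0]
ft_force: [0.9, 0.1, -0.2]
width: 0.209
```

>>> play_rows([
  [[0,0,20],0,1],
  [[0,0,15],0,1],
  [[0,0,15],0,1],
  [[0,0,0],0,1],
  [[0,0,0],0,1],
])

```text
clock: 21.2
ee_pos: [0.464, -0.0474, 0.0799]
orientation: [-0.0, 0.66, 0.751, 0.0]
ft_force: [-0.5, -1.1, -0.9]
width: 0.211
```

```bash
python3 - <<'E'
from h import *
a=snap('wrist','w11.png');e,M,s=tool();print(e,np.degrees(np.arctan2(M[1,1],M[0,1])),s['width'],to([.4643,-.0475,.036]))
P=cloud(a)
def orange(f):
    s=load(f);h=cv2.cvtColor(s['color'],cv2.COLOR_RGB2HSV);m=cv2.inRange(h,(0,90,60),(20,255,255));m[300:]=0;m[:190]=0;m[:,:270]=0;m[:,370:]=0
    P=cloud(s)[m>0]; print(f,m.sum()//255,np.argwhere(m).min(0),np.argwhere(m).max(0),np.percentile(P[:,2],[5,50,95]).round(4))
orange('w8.png');orange('w11.png')
E
```

```text
[ 0.46450491 -0.04757773  0.08030748] 7.369800471212906 0.21080832509910227 [ 0.1 -0.2 44.3]
w8.png 1496 [205 301] [273 334] [0.0761 0.0898 0.0909]
w11.png 1768 [204 301] [297 333] [0.0417 0.0847 0.0861]
```

>>> play_rows([
  [[0,0,18],0,1],
  [[0,0,14],0,1],
  [[0,0,7],0,1],
  [[0,0,4],0,1],
  [[0,0,0],0,1],
])

```text
clock: 21.75
ee_pos: [0.4644, -0.0476, 0.037]
orientation: [0.0, 0.66, 0.751, 0.0]
ft_force: [-0.0, 0.2, -0.1]
width: 0.209
```

>>> play_rows([
  [[0,0,0.5],0,1],
  [[0,0,0],0,0.2],
  [[0,0,0],0,0.2],
  [[0,0,0],0,0.2],
  [[0,0,0],0,0.2],
])

```text
clock: 22.25
ee_pos: [0.464, -0.0474, 0.0362]
orientation: [0.0, 0.66, 0.752, 0.0]
ft_force: [0.4, -0.7, 0.5]
width: 0.402
```

>>> play_rows([
  [[0,0,-20],0,0.2],
  [[0,0,-35],0,0.2],
  [[0,0,-40],0,0.2],
  [[0,0,0],0,0.2],
  [[0,0,0],0,0.2],
])

```text
clock: 22.75
ee_pos: [0.4644, -0.0475, 0.1318]
orientation: [0.001, 0.66, 0.752, 0.0]
ft_force: [-0.2, -0.2, -0.2]
width: 0.403
```

```bash
python3 - <<'E'
from h import *
e,M,s=tool();print(e,M[:2,1],s['width'],s['ft_force'],s['joints'])
a=snap('wrist','w12.png');inch(a)
E
```

```text
[ 0.46437191 -0.04746741  0.13178353] [0.99155214 0.12969461] 0.4032070266801317 [-0.16631187 -0.16668052 -0.16659564] [-2.51153022e-01  1.69803136e-01  1.84470162e+00  7.94187027e-05
  1.12505447e+00 -3.81247754e-01]
chan n 1002 px [318. 200.] a [-0.0063  0.0033  0.0128] t [0.0538 0.0755 0.096 ] z 0.0421 xy [ 0.4645 -0.0475]
chan n 887 px [319. 248.] a [-0.0058  0.0038  0.0134] t [0.0039 0.0265 0.0468] z 0.0422 xy [ 0.4722 -0.0964]
```

View pics/w12.png

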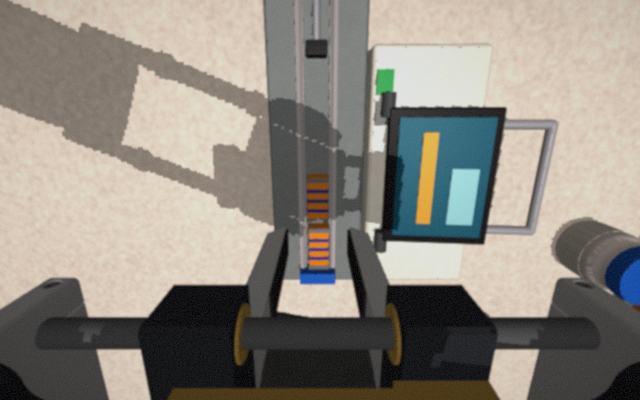

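>>> play_rows([
  [[44,-1.3,0],0,1],
  [[44,-1.3,0],0,1],
  [[44,-1.3,0],0,1],
  [[44,-1.4,0],0,1],
  [[44,-1.4,0],0,1],
])

```text
clock: 23.3
ee_pos: [0.4269, 0.1711, 0.1293]
orientation: [-0.001, 0.66, 0.751, -0.002]
ft_force: [-0.3, 0.5, -0.2]
width: 0.023
```

>>> play_rows([
  [[44,-1.4,0],0,1],
  [[43.5,-1.3,0],0,1],
  [[0,0,40],0,1],
  [[0,0,39],0,1],
  [[0,0,0],0,1],
])

```text
clock: 23.8
ee_pos: [0.409, 0.2544, 0.0467]
orientation: [-0.003, 0.659, 0.752, -0.006]
ft_force: [0.1, 0.4, -0.2]
width: 0.004
```

```bash
python3 - <<'E'
from h import *
e,M,s=tool();print(e,M[:2,0],s['width'],s['ft_force'],to([.4342,.1125,.052]))
a=snap('wrist','w13.png');blobs(a,'red',(0,150,80),(6,255,255),.078,60)
b=snap('top');blobs(b,'redtop',(0,150,80),(6,255,255),.078,10,roi=(220,180,330,240))
E
```

```text
[0.40896813 0.25435936 0.04666174] [-0.13090089  0.99138751] 0.004294591163450823 [ 0.14372771  0.39977164 -0.18105902] [-144.     6.4   -4.9]
red [353. 277.] 152 ctr [0.429  0.2505] size [0.0101 0.0068] yaw 111.1 zmed [0.436 0.231 0.046]
redtop [270. 218.] 18 ctr [0.4277 0.2229] size [0.0164 0.0066] yaw 0.7 zmed [0.428 0.223 0.078]
```

>>> play_rows([
  [[0,3,-1],0,1],
  [[-12,0,0],0,1],
  [[-12,0,0],0,1],
  [[-12,0,0],0,1],
  [[0,0,0],0,1],
])

```text
clock: 24.4
ee_pos: [0.4243, 0.2209, 0.0547]
orientation: [0.0, 0.661, 0.751, 0.003]
ft_force: [0.7, 3.1, 1.2]
width: 0.006
```

```bash
python3 - <<'E'
from h import *
e,M,s=tool();print(e,M[:2,0],s['width'],s['ft_force'],to([.4342,.1125,.052]))
E
```

```text
[0.42429686 0.22093792 0.05474873] [-0.12653749  0.99195716] 0.005800729581437071 [0.73246062 3.10827134 1.20010211] [-108.8   -3.9    2.4]
```

>>> play_rows([
  [[-14,0,0],0,1],
  [[-14,0,0],0,1],
  [[-14,0,0],0,1],
  [[-14,0,0],0,1],
  [[-14,0,0],0,1],
])

```text
clock: 24.9
ee_pos: [0.4334, 0.1531, 0.0548]
orientation: [-0.0, 0.661, 0.751, 0.004]
ft_force: [1.1, 10.1, 3.4]
width: 0.002
```

>>> play_rows([
  [[-12,0,0],0,1],
  [[-12,0,0],0,1],
  [[-6,0,0],0,1],
  [[0,0,0],0,1],
])

```text
clock: 25.3
ee_pos: [0.4375, 0.1223, 0.0547]
orientation: [0.001, 0.661, 0.751, 0.003]
ft_force: [1.4, 5.4, 2.5]
width: 0.004
```

```bash
python3 - <<'E'
from h import *
e,M,s=tool();print(e,M[:2,0],s['width'],s['ft_force'],to([.4342,.1125,.052]))
E
```

```text
[0.43754695 0.12232673 0.05470946] [-0.12657363  0.99195296] 0.004242253915158946 [1.38733734 5.35325592 2.45114584] [-9.3 -4.6  2.7]
```

>>> play_rows([
  [[-6,0,0],0,1],
  [[-4,0,0],0,1],
  [[-3,0,0],0,1],
  [[-3,0,0],0,1],
  [[0,0,0],0,1],
])

```text
clock: 25.8
ee_pos: [0.4387, 0.1143, 0.055]
orientation: [-0.005, 0.663, 0.748, 0.008]
ft_force: [-0.3, 29.7, 4.6]
width: 0.005
```

```bash
python3 - <<'E'
from h import *
e,M,s=tool();print(e,s['ft_force'],to([.4342,.1125,.052]))
E
```

```text
[0.43869083 0.11425331 0.05497162] [-0.26270351 29.68173362  4.57057926] [-1.3 -4.7  2.9]
```

>>> play_rows([
  [[10,0,0],0,1],
  [[25,0,0],0,1],
  [[0,0,-40],0,1],
  [[0,0,-40],0,0.4],
  [[0,0,-20],0,0.4],
])

```text
clock: 26.3
ee_pos: [0.4342, 0.1399, 0.1566]
orientation: [0.002, 0.66, 0.752, 0.001]
ft_force: [1.1, 0.3, -0.8]
width: 0.138
```

```bash
python3 - <<'E'
from h import *
a=load('w12.png');p=ray(a,554,125,.048);q=ray(a,534,231,.048);print(p,q,(p+q)/2,np.linalg.norm(p-q))
print(ray(a,395,106,.048),ray(a,388,240,.048),ray(a,505,110,.058),ray(a,484,243,.058))
P=cloud(a);m=np.zeros(P.shape[:2],bool);m[140:220,530:560]=1;m&=(P[...,2]>.04)&(P[...,2]<.06);print(m.sum(),np.median(P[m],0) if m.any() else 0)
e,M,s=tool();print(e,to([*((p+q)/2)[:2],.17]),s['ft_force'])
b=snap('top','t4.png')
snap('wrist','w14.png')
E
```

```text
[0.65420309 0.0462432  0.048     ] [ 0.66928139 -0.04948239  0.048     ] [ 0.66174224 -0.00161959  0.048     ] 0.09690584593823573
[0.5174733  0.04401953 0.048     ] [ 0.53527018 -0.0760561   0.048     ] [0.60335796 0.05204638 0.058     ] [ 0.6196408  -0.06354482  0.058     ]
30 [0.64416096 0.00609155 0.05949207]
[0.43422218 0.13988863 0.15663564] [-169.8  207.3  -12.2] [ 1.08585516  0.31857271 -0.83510553]
```

View pics/w14.png

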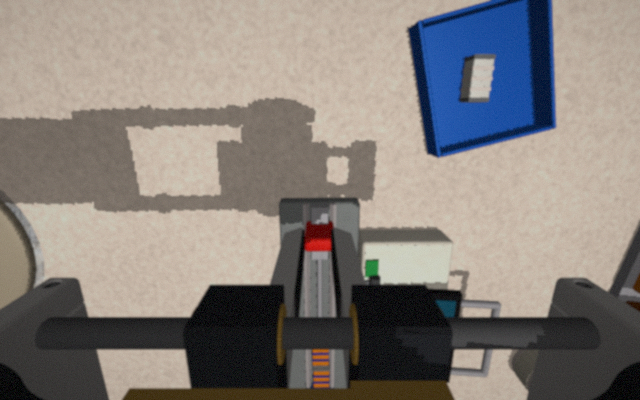

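>>> play_rows([
  [[-28,34.5,0],0,0.4],
  [[-28,34.5,0],0,0.4],
  [[-28,34.5,0],0,0.4],
  [[-28,34.5,0],0,0.4],
  [[-28,34.5,0],0,0.4],
])

```text
clock: 26.9
ee_pos: [0.6222, 0.0221, 0.1515]
orientation: [-0.001, 0.66, 0.751, -0.001]
ft_force: [-0.3, 0.6, 0.2]
width: 0.301
```

>>> play_rows([
  [[-28,34.5,0],0,0.4],
  [[0,0,20],0,0.4],
  [[0,0,20],0,0.4],
  [[0,0,0],0,0.4],
  [[0,0,0],0,0.4],
])

```text
clock: 27.4
ee_pos: [0.6589, 0.0003, 0.112]
orientation: [-0.001, 0.66, 0.751, -0.001]
ft_force: [0.4, 0.1, 0.4]
width: 0.302
```

```bash
python3 - <<'E'
from h import *
e,M,s=tool();print(e,M[:2,1],s['width'],s['ft_force'])
a=snap('wrist','w15.png');P=cloud(a);inch(a,t1=.12)
m=(abs(P[...,2]-.05)<.006)&(P[...,0]>.63)&(P[...,0]<.7)&(abs(P[...,1])<.06);m[330:]=0
q=P[m];print(m.sum());[print(y,np.percentile(q[abs(q[:,1]-y)<.006],[5,50,95],axis=0).round(4)) for y in(.04,.03,.02,.01,0,-.01,-.02) if (abs(q[:,1]-y)<.006).sum()>10]
E
```

```text
[6.58852235e-01 3.47283264e-04 1.12029780e-01] [0.99162592 0.12911403] 0.3016292020913846 [0.37068135 0.06481798 0.35939042]
chan n 2440 px [102. 253.] a [-0.0058  0.0053  0.0139] t [0.0052 0.0535 0.0965] z 0.042 xy [ 0.4688 -0.0711]
0
```

View pics/w15.png

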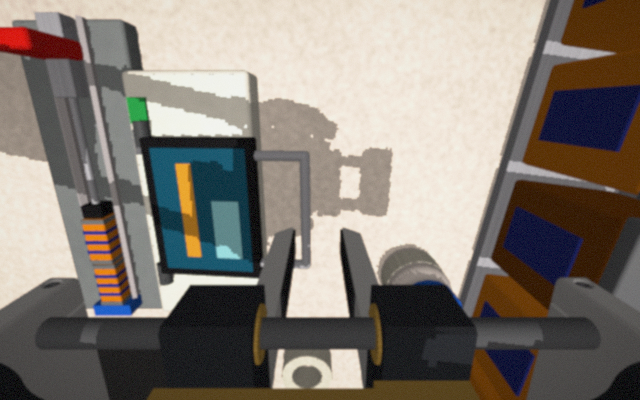

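```bash
python3 - <<'E'
from h import *
a=load('w15.png');im=a['color'];print([tuple(im[210,x]) for x in range(296,316,2)])
for v in(165,210,255):
    r=im[v,292:318].astype(int).sum(1); k=np.argwhere(r<430).ravel()+292; print(v,k.min(),k.max(),ray(a,k.mean(),v,.048))
p,q=ray(a,306,155,.048),ray(a,303,265,.048);print(p,q)
for z in(.036,.1): print(proj(a,[.659,0,z]))
m=(p+q)/2;print(to([*m[:2],.036]))
E
```

```text
[(np.uint8(157), np.uint8(143), np.uint8(132)), (np.uint8(156), np.uint8(144), np.uint8(130)), (np.uint8(129), np.uint8(122), np.uint8(113)), (np.uint8(106), np.uint8(104), np.uint8(104)), (np.uint8(111), np.uint8(108), np.uint8(110)), (np.uint8(109), np.uint8(108), np.uint8(110)), (np.uint8(105), np.uint8(101), np.uint8(101)), (np.uint8(122), np.uint8(115), np.uint8(109)), (np.uint8(158), np.uint8(145), np.uint8(134)), (np.uint8(165), np.uint8(152), np.uint8(140))]
165 299 310 [0.64316534 0.0365735  0.048     ]
210 292 311 [ 0.64590927 -0.00199222  0.048     ]
255 292 309 [ 0.65046158 -0.04391618  0.048     ]
[0.64341346 0.04481236 0.048     ] [ 0.65240232 -0.05364942  0.048     ]
(np.float64(318.0322582052783), np.float64(205.29974395603122))
(np.float64(317.96986011424025), np.float64(234.3259617843746))
[ -3.4 -12.3  77.2]
```

```bash
python3 - <<'E'
from h import *
a=load('w15.png');P=cloud(a)
for v in(165,185,210,235): print(v,P[v,302:309].round(3)[::2].tolist())
print('panel',[P[v,u].round(4).tolist() for v,u in((200,160),(200,200),(200,235),(200,253),(160,200),(250,200))])
e,M,s=tool();print(e)
E
```

```text
165 [[0.642, 0.04, 0.065], [0.643, 0.04, 0.064], [0.645, 0.04, 0.066], [0.646, 0.04, 0.065]]
185 [[0.643, 0.024, 0.063], [0.645, 0.024, 0.065], [0.646, 0.024, 0.064], [0.648, 0.024, 0.063]]
210 [[0.646, 0.004, 0.066], [0.647, 0.004, 0.064], [0.649, 0.004, 0.064], [0.65, 0.004, 0.064]]
235 [[0.648, -0.018, 0.064], [0.65, -0.017, 0.065], [0.651, -0.017, 0.065], [0.653, -0.017, 0.064]]
panel [[0.5295, -0.0062, 0.0547], [0.563, -0.0009, 0.0575], [0.592, 0.0041, 0.0616], [0.6062, 0.006, 0.0617], [0.5627, 0.032, 0.0584], [0.564, -0.0454, 0.0579]]
[6.59678467e-01 5.31367056e-04 1.13181022e-01]
```

>>> play_rows([
  [[0,-11.5,0],0,0.4],
  [[0,0,25],0,0.4],
  [[0,0,25],0,0.4],
  [[0,0,13],0,0.4],
  [[0,0,0],0,0.4],
])

```text
clock: 27.95
ee_pos: [0.6467, -0.0003, 0.0491]
orientation: [-0.001, 0.66, 0.752, -0.001]
ft_force: [-0.6, -0.6, -0.0]
width: 0.3
```

```bash
python3 - <<'E'
from h import *
e,M,s=tool();print(e,s['ft_force'])
a=snap('wrist','w16.png');P=cloud(a)
h=a['color'].astype(int);m=(abs(P[...,2]-.0625)<.005)&(P[...,0]>.63)&(P[...,0]<.67)&(P[...,1]>.0)&(P[...,1]<.06);q=P[m];print(m.sum(),q[abs(q[:,1]-.03)<.008].mean(0) if m.any() else 0, np.argwhere(m).min(0),np.argwhere(m).max(0))
E
```

```text
[ 6.46746865e-01 -3.44141589e-04  4.90787590e-02] [-0.57662308 -0.6458335  -0.03209464]
1510 [0.64444244 0.03016759 0.0643151 ] [168 291] [253 360]
```

View pics/w16.png

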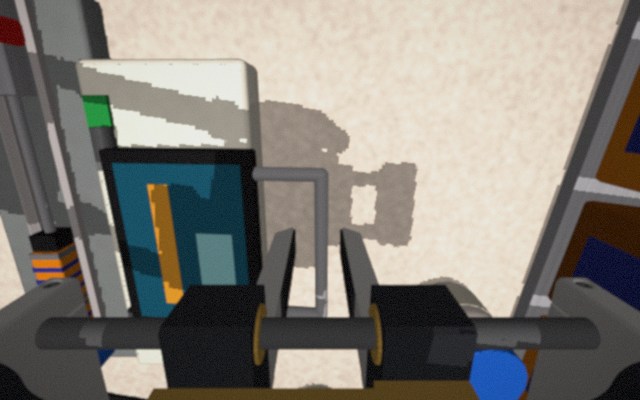

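>>> play_rows([
  [[0,0,0],0,1],
  [[0,0,0],0,1],
  [[0,0,0],0,1],
  [[0,0,0],0,1],
  [[0,0,0],0,1],
], squeeze=20)

```text
clock: 28.5
ee_pos: [0.649, -0.0007, 0.0509]
orientation: [0.0, 0.66, 0.752, 0.0]
ft_force: [-0.9, -1.1, 3.2]
width: 0.078
```

>>> play_rows([
  [[0,-3.4,-19.7],0,1],
  [[0,-6.3,-18.4],0,1],
  [[0,-8.9,-17.3],0,1],
  [[0,-11.4,-15.8],0,1],
  [[0,-13.6,-14],0,1],
])

```text
clock: 29.0
ee_pos: [0.6073, -0.0062, 0.1372]
orientation: [0.002, 0.66, 0.752, 0.002]
ft_force: [5.1, -0.1, -1.9]
width: 0.076
```

>>> play_rows([
  [[0,-10.2,-8],0,1],
  [[0,-10.9,-7.1],0,1],
  [[0,0,0],0,1],
  [[0,0,0],0,1],
])

```text
clock: 29.4
ee_pos: [0.5861, -0.0091, 0.1536]
orientation: [0.003, 0.66, 0.751, 0.002]
ft_force: [3.9, 0.7, 8.8]
width: 0.077
```

```bash
cat >> h.py <<'E'
def ang(f,s):
    P=cloud(s);d=P[...,:2]-np.array([.5265,-.016]);a=d@FX;t=d@FY;m=(a>-.01)&(a<.15)&(abs(t)<.045)&(P[...,2]>.05)&(P[...,2]<.2)
    h=cv2.cvtColor(s['color'],cv2.COLOR_RGB2HSV);m&=(h[...,0]>85)&(h[...,0]<110)&(h[...,1]>90)
    if m.sum()>40: k=np.polyfit(a[m],P[...,2][m],1);print(f,m.sum(),np.degrees(np.arctan(k[0])),np.percentile(a[m],[2,98]),np.percentile(P[...,2][m],[2,98]))
E
python3 - <<'E'
from h import *
e,M,s=tool();print(e,M,s['width'],s['ft_force'],s['torque'])
for n in('wrist','scene','top'): ang(n,snap(n,'a_'+n+'.png'))
E
```

```text
[ 0.5860506  -0.00912538  0.15356885] [[-1.29398918e-01  9.91571767e-01  6.43049985e-03]
 [ 9.91591787e-01  1.29404482e-01 -4.55168546e-04]
 [-1.28346778e-03  6.31753252e-03 -9.99979221e-01]] 0.07680302001065059 [3.86628424 0.67227611 8.82684757] [ 0.06542823 -0.6275419   0.00755139]
wrist 2280 58.98048371865548 [-0.00542596  0.03467032] [0.06154473 0.12657212]
```

>>> play_rows([
  [[0,0,0],0,0.6],
  [[0,0,0],0,0.5],
  [[0,0,0],0,0.5],
  [[0,0,-15],0,0.5],
  [[0,0,-30],0,0.5],
])

```text
clock: 30.05
ee_pos: [0.5812, -0.0087, 0.1926]
orientation: [-0.004, 0.66, 0.752, -0.003]
ft_force: [0.4, 0.2, -0.2]
width: 0.252
```

>>> play_rows([
  [[0,0,-40],0,0.5],
  [[45,0,0],0,0.5],
  [[45,0,0],0,0.5],
  [[45,0,0],0,0.5],
  [[20,-20,0],0,0.5],
])

```text
clock: 30.55
ee_pos: [0.5441, 0.1454, 0.2343]
orientation: [-0.001, 0.659, 0.752, -0.0]
ft_force: [0.2, -0.5, 0.3]
width: 0.253
```

>>> play_rows([
  [[0,-40,0],0,0.5],
  [[0,-40,0],0,0.5],
  [[0,-40,0],0,0.5],
  [[0,0,0],0,0.5],
  [[0,0,0],0,0.5],
])

```text
clock: 31.05
ee_pos: [0.4246, 0.1265, 0.2354]
orientation: [-0.0, 0.66, 0.752, -0.0]
ft_force: [0.2, 0.2, 0.7]
width: 0.252
```

```bash
python3 - <<'E'
from h import *
e,M,s=tool();print(e,s['ft_force'],s['clock'],s['joints'])
for n in('wrist','scene','top'):
    a=snap(n,'b_'+n+'.png');ang(n,a)
    if n=='wrist': inch(a,t1=.12)
    if n=='top': blobs(a,'red',(0,120,60),(8,255,255),.078,10,roi=(250,190,330,235))
w=load('b_wrist.png');t=load('b_top.png')
cv2.imwrite('pics/f.png',np.vstack([w['color'][:,:,::-1],cv2.resize(t['color'][140:230,235:447,::-1],(448,190))[:,:].copy() if 0 else cv2.resize(t['color'][140:203,235:448,::-1],(640,190))]))
E
```

```text
[0.42462621 0.12649412 0.23540482] [0.24558569 0.23969951 0.70345872] 31.05 [ 1.32306210e-01  5.69727497e-02  1.70605504e+00 -7.39229444e-05
  1.37871383e+00  2.14084599e-03]
wrist 364 59.55326825690854 [-0.00693212  0.02284798] [0.05587651 0.10861123]
chan n 471 px [329. 300.] a [-0.0062  0.0026  0.0124] t [0.046  0.0732 0.0977] z 0.042 xy [ 0.4648 -0.0505]
```

View pics/f.png

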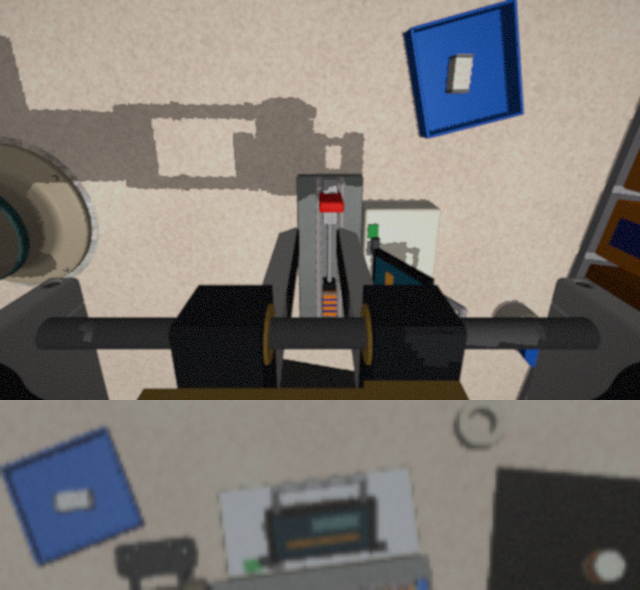

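```bash
python3 - <<'E'
from h import *
F=np.array([-.131,.9914])
for f in('w6.png','b_wrist.png','w14.png','w3.png'):
    s=load(f);P=cloud(s);h=cv2.cvtColor(s['color'],cv2.COLOR_RGB2HSV);m=(cv2.inRange(h,(0,150,80),(6,255,255))>0)&(P[...,2]>.074)&(P[...,2]<.082);m[330:]=0
    q=P[m];t=(q[:,:2]-S)@F;print(f,len(q),np.percentile(t,[3,50,97]).round(4),np.median(q,0).round(4))
E
```

```text
w6.png 383 [0.3437 0.3498 0.3548] [0.4286 0.225  0.0778]
b_wrist.png 247 [0.2186 0.2243 0.2297] [0.4442 0.1005 0.0779]
w14.png 323 [0.2181 0.2245 0.2296] [0.4418 0.1007 0.0778]
w3.png 428 [0.2348 0.2399 0.2456] [0.4403 0.116  0.0779]
```

```bash
python3 -c "
from plant import arm;print(arm.finish_job())"
```

```text
the job is handed in; nothing more can be done
None
```

The feeder is refilled and I have handed the job in; the robot reports no verdict. I drew the rail fully out, moved the pale empty strip to the blue tray, and laid both amber strips in the channel. Only two amber strips were on the mat. I then pushed the rail home, raised the screen and left the arm clear of everything.

Last checks, all from the camera images:
- **Rail:** the handle moved 125.5 mm back from fully out, so the rail is home.
- **Strips:** before I closed the rail, both lay flat, with their tops 42 mm above the table and about 1 mm off the channel's centre line. Afterwards they show as one continuous row from the stop to the follower, about 92 mm long. I did not measure the follower's compression itself; two strips should press it back 12 mm.
- **Empty strip:** it lies in the upright tray.
- **Screen:** it stands at about 59.5 degrees, measured after release.
- **Other things on the bench:** I touched none of them on purpose, and those in the last views looked unmoved; I did not measure their positions again.

Three readings differed from what I expected:
- The rail started about 17 mm open, so my first pull ran against its end stop with about 45 N at the fingers.
- The screen started slightly raised, at about 5 degrees.
- My first position for the lifting bar was about 14 mm off, and I corrected it with a closer look before gripping.

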